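Unlock the candle lighter and hold it ready over the candle

ROBOT

A 7-joint arm with a two-finger parallel gripper is mounted at the origin on a cart in front of the work surface, level with it; the furniture and walls round the work are solid. World frame = base frame: x ahead of the robot, y to its left, z up, the work surface at z = 0. Lengths are in m, angles in degrees, forces in N, time in s.
With the tool pointing down it reaches from about 0.4 to 0.875 m from the base axis. Payload 6.5 kg.
Tool frame: the origin (TCP) lies at the very end of the fingers, on their centre line; the grasp point (between the pads) lies 19 mm behind it; z points along the fingers, y is the direction in which the jaws open and shut (so a half turn about z gives the same grasp; the last joint's range is limited). The gripper opens to 85 mm and grips with 20 to 120 N. Pads are 22 mm wide; open, the fingers measure 114 mm over their backs; the gripper's body (76 mm by 85 mm) begins 54 mm behind the grasp point. The pads swing forward as they close: fully open they stand 13 mm farther back than shut.
Start: joints at [-79.366, 30.733, -0.252, 88.115, 0.149, 61.152, -4.079], TCP at [0.162, 0.629, 0.231] pointing down, gripper open.
Joint ranges: [-154.64, 154.64], [-21.42, 123.67], [-72.66, 72.17], [13.99, 137.28], [-74.86, 254.86], [10.95, 109.41], [-158.01, 158.01]. Speed limits (degrees/s): [136.94, 136.94, 180, 180, 180, 180, 180].

INTERFACE

Orientations are given as a 3x3 rotation matrix whose columns are the frame's x, y, z axes.
In Python, from workcell import status, vision, bot, search_frame, outline_of gives the robot as it stands.
- The arm moves only by the tool carry_out, never from a script. Its argument "rows" is one flat list of numbers, 7 for each row, row after row: the shift along the world's x, y, z in units of 40 mm (1.0 is 40 mm), then the turn, a rotation vector about the world's x, y, z in units of 6 degrees (1.0 is 6 degrees), then the gripper's target within -1 to 1 (fully open at 1, half-way at 0, shut at -1). In form: [tx, ty, tz, wx, wy, wz, jaw, tx, ty, tz, wx, wy, wz, jaw, ...]. A call has 1 to 5 rows; each row shifts and turns the commanded pose from where the row before left it; what a row does not reach is not made up. A row lasts 1/12 s, in which the tool goes at most 41.7 mm and 7.16 degrees, less where a joint would pass 70% of its speed; a pose out of reach is approached as far as the arm can. A call is refused whole if a number of a shift passes 1 or a number of a turn 1, either way. A call with a gripper value outside its range is refused whole. The fingers move at their own pace and stop on an object; the grip force is fixed at half the most. Time passes only in rows, so rows that do not move let the fingers close. It gives the time, the measured TCP pose, the force and the opening at its end, in the units of the state.
- status.state(): the state, without advancing time (a new reading comes with each control period).
- vision.get_image(name): name is "scene" or "top" or "wrist"; returns a dict with "color" (400x640x3 uint8, red, green, blue), "fx", "fy", "cx", "cy" (pixels), "pose" (4x4, takes a point from camera to world coordinates); the wrist camera has in their place "mount" (4x4, takes a point from camera to tool coordinates, whose origin is the TCP and whose axes are the flange's). Camera axes: x right, y down, z forward; pixel columns grow to the right and rows downward; lengths in m; the calibration is good to about 2 mm. A picture is of the moment at which its call begins: read the wrist's pose just before it. There is no depth.
- bot.sign_off(): hands the job in, once; it reports no verdict.
Trained networks look in a picture, given as the dict that the camera call returned (one of the last four; its "shot" number tells which), for a name from the list of things; names that differ only in an ending like _2 or _b are one class to them, and where a whole thing is asked for, a point or a joint stands for the part that bears it (a point fixed in the world has none). Each returns a list of dicts, best first, with "score" (0 to 1); they miss things now and then, are a little off and sometimes report something else, mostly with a low value. They report only what shows in the picture. A call takes as long as a camera call. They do not tell look-alikes from the thing itself.
- search_frame(picture, label): "centre" ([x, y, z] in m, in world coordinates, good to about 4 mm: the middle of the surface that is visible of it).
- outline_of(picture, label): "pixels" (400x640 bool, what is visible of it).
The state is a dict: "time_s": time; "joint_pos": joint angles; "qvel": joint speeds; "joint_torque": joint torques, N m; "tcp_pos": TCP position; "eef_rot": TCP orientation; "wrist_force": force on the tool from outside, world axes, zero at the start; "wrist_torque": the same for the moment, N m; "width": finger opening in m.
Only numpy, scipy, OpenCV 4.12 (cv2) and the standard library are available. Lean on these libraries where they do the work, as an engineer would, in place of code of your own. Each camera call takes 0.05 s, during which the arm holds its last target.

TASK

Unlock the candle lighter by pressing the three keys of its charging station down fully one at a time, in order of size from the largest to the smallest, letting each come up again. Then draw the lighter up out of its well and hold it slanting, about halfway between upright and level, handle up, with its tip a couple of centimetres above the middle of the mouth of the candle jar that stands on the counter behind the station, without touching or moving the jar or the things around. Finish holding it still there in the gripper; do not put it down or let go.

Things in the scene. Friction and masses are not known exactly. Their poses are not given: they have to be found in the camera images.
- station: white charging station, fixed: foot 70 (x) x 300 (y) x 25 (z) mm. Origin: centre of the underside, z up. Three round keys stand on it in a row at y = -15, -65, -115 mm (which key is where varies). At x = 0, y = +115 mm a 46 x 46 mm block rises to z = 80 mm; in its top is the well, a hole 20 (x) x 16 (y) mm, 45 mm deep, in which the lighter stands.
- lighter: rigid lighter, about 90 g, 147 mm long, in the well: dark grey handle 28 (x) x 24 (y) mm, from 42 to 147 mm along its z, below it a thin steel neck, 15 x 11 mm. Origin: the TIP (neck's end); z points from tip to handle end, upright in the well, where the tip is 38 mm above the counter and x, y are the station's. Lifts straight out, clear after 45 mm. Centre of mass 90 mm from the tip.
- candle: candle in a clear open glass jar, 76 mm across, 90 mm high, cream wax in its lower half with the wick in the middle; loose, on the counter behind the station (not the one on the back ledge). Origin: centre of the underside, z up; the middle of the jar's mouth is 90 mm above it.
- salt_shaker: bystander: salt shaker, 44 mm across, 90 mm high, loose. Origin: centre of the underside.
- matchbox: bystander: flat matchbox, 65 x 110 x 22 mm, loose, lying on the counter. Origin: centre of the underside.
- cocoa_tin: bystander: small round tin, 58 mm across, 72 mm high, loose. Origin: centre of the underside.
- key_large (a joint): travel of the large key (round dark grey cap 32 mm across): 0 up, 0.006 m fully down; a spring returns it; it starts to move at about 1.5 N and is fully down at 5 N.
- key_large_top (a point): centre of the top of the large key's cap (moves with the key), 47 mm above the counter when up; the cap stands 10 mm above its white round housing, which is 48 mm across.
- key_medium (a joint): travel of the medium key (round dark grey cap 23 mm across): 0 up, 0.006 m fully down; a spring returns it; it starts to move at about 1.5 N and is fully down at 5 N.
- key_medium_top (a point): centre of the top of the medium key's cap (moves with the key), 47 mm above the counter when up; the cap stands 10 mm above its white round housing, which is 39 mm across.
- key_small (a joint): travel of the small key (round dark grey cap 15 mm across): 0 up, 0.006 m fully down; a spring returns it; it starts to move at about 1.5 N and is fully down at 5 N.
- key_small_top (a point): centre of the top of the small key's cap (moves with the key), 47 mm above the counter when up; the cap stands 10 mm above its white round housing, which is 31 mm across.
Things that resemble listed ones, but are neither listed nor needed, are in the scene too. Several things have the shape of the lighter; the one meant has the colours described above.

How it is judged (in metres and radians):
On the way, in this order (a step that is already met when the one before it is completed fails the run):
1. the large key is pushed down while the other two are up and the lighter is still in its well (value of joint key_large above 0.004 m and value of joint each of key_medium, key_small below 0.0015 m and z of lighter in the frame of station below 0.045 m), for 0.05 s.
2. the medium key is pushed down while the other two are up and the lighter is still in its well (value of joint key_medium above 0.004 m and value of joint each of key_large, key_small below 0.0015 m and z of lighter in the frame of station below 0.045 m), for 0.05 s.
3. the small key is pushed down while the other two are up and the lighter is still in its well (value of joint key_small above 0.004 m and value of joint each of key_large, key_medium below 0.0015 m and z of lighter in the frame of station below 0.045 m), for 0.05 s.
4. the lighter is drawn clear of its well, in the fingers, all keys up (z of lighter in the frame of station above 0.085 m and contact force between lighter and the fingers above 0.5 N and contact force between lighter and station below 0.1 N and value of joint each of key_large, key_medium, key_small below 0.0015 m), for 0.1 s.
At the end, for the whole second after the job is handed in: The lighter is held still in the fingers, touching neither candle nor station, its axis 30 to 60 degrees from upright with the tip down, the tip within 22 mm of the jar's axis and 5 to 50 mm above its rim; the candle stands upright within 15 mm of where it was (horizontal distance between lighter and candle below 0.022 m and z of lighter in the frame of candle between 0.095 and 0.14 m and angle between lighter's own z axis and vertical between 0.52 and 1.05 rad and contact force between lighter and the fingers above 0.5 N and contact force between lighter and candle below 0.1 N and contact force between lighter and station below 0.1 N and linear speed of lighter below 0.03 m/s and angle between candle's own z axis and vertical below 0.1 rad); the arm keeps its last pose, push and grip.
It fails at once if the candle jar is shifted by more than 15 mm (distance of candle from where it was at the start of the episode above 0.015 m).
It fails at once if the lighter knocks against the candle jar (contact force between lighter and candle above 1 N).
It fails at once if the salt shaker is shifted by more than 25 mm (distance of salt_shaker from where it was at the start of the episode above 0.025 m).
It fails at once if the matchbox is shifted by more than 25 mm (distance of matchbox from where it was at the start of the episode above 0.025 m).
It fails at once if the cocoa tin is shifted by more than 25 mm (distance of cocoa_tin from where it was at the start of the episode above 0.025 m).
It also fails if it takes over 54 s, if anything falls off the work surface, if the arm or the gripper's body presses on something with over 40 N, if the wrist force passes 120 N, or if a joint passes its speed limit or range.

## Working session

There is one attempt and no reset: what is moved stays moved. The work goes in short steps, Python scripts to look and compute and a tool call to move; the robot and the scene stay as the last step left them, time stands still between calls to the robot, and variables do not carry over. Pictures are saved under pics/ and viewed, and the job is handed in when it is done.

Besides the shell and the picture viewer there is one more tool, called after ">>>" as name(argument=value, ...) on one line, values as JSON. carry_out: Moves the arm, as the interface text tells. Its arguments: {"type":"object","properties":{"rows":{"type":"array","items":{"type":"number"}}},"required":["rows"]}

```bash
ls; mkdir -p pics
python3 - <<'E'
from workcell import status, vision
import cv2
s=status.state(); print(s)
for n in ["scene","top","wrist"]:
    p=vision.get_image(n); cv2.imwrite(f"pics/{n}0.png",p["color"][:,:,::-1])
    print(n,p["fx"],p["cx"],p.get("pose",p.get("mount")))
E
```

```text
pics
{'time_s': 0.0, 'joint_pos': array([-79.36586115,  30.77866184,  -0.25342882,  88.17190041,
         0.14805375,  61.1514407 ,  -4.08052957]), 'qvel': array([ 0.03783161,  0.14891313,  0.00494693, -0.08367828, -0.00914039,
        0.0614482 ,  0.15818348]), 'joint_torque': array([ 1.74445277e-04, -5.83415973e+01,  1.04836341e+00, -2.59099460e+01,
        1.22588023e-02,  9.47594672e-03,  4.10002144e-06]), 'tcp_pos': array([0.16180942, 0.62887339, 0.23039188]), 'eef_rot': array([[-9.68473408e-01,  2.49116749e-01, -3.20927158e-04],
       [ 2.49116925e-01,  9.68471843e-01, -1.74530940e-03],
       [-1.23976887e-04, -1.77023413e-03, -9.99998425e-01]]), 'wrist_force': array([ 0.26205441, -0.52624817, -0.40177902]), 'wrist_torque': array([ 2.54730433e-05, -2.10850645e-03,  2.25609483e-02]), 'width': 0.08520944039674229}
scene 371.3297396859599 321.10358691651203 [[ 0.47410134 -0.50288363  0.72272815 -0.15107938]
 [-0.88037801 -0.28263944  0.38085365 -0.42651292]
 [ 0.01274641 -0.8168372  -0.57672743  0.62801207]
 [ 0.          0.          0.          1.        ]]
top 384.5883538034986 322.54398442181514 [[ 0.01383893 -0.98832778  0.15171248  0.43521968]
 [-0.99974472 -0.0163866  -0.01555526 -0.02658694]
 [ 0.01785975 -0.15145849 -0.98830226  1.12378352]
 [ 0.          0.          0.          1.        ]]
wrist 308.86722631214013 318.4432940974565 [[ 7.90981323e-05 -9.60808797e-01 -2.77211920e-01  7.05643627e-02]
 [ 9.99999997e-01  8.29905337e-05 -2.30835263e-06 -8.70164311e-05]
 [ 2.52238507e-05 -2.77211919e-01  9.60808801e-01 -1.42719425e-01]
 [ 0.00000000e+00  0.00000000e+00  0.00000000e+00  1.00000000e+00]]
```

View pics/scene0.png

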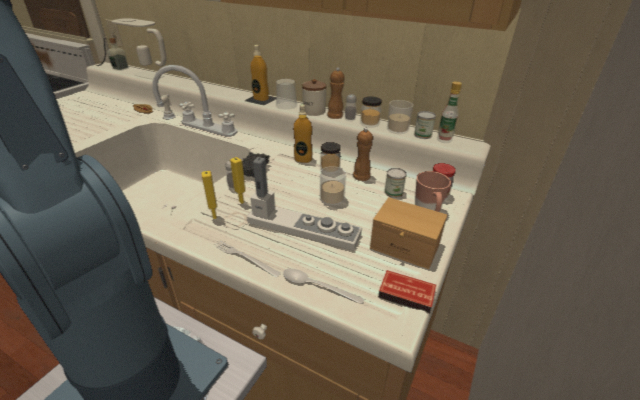

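View pics/top0.png

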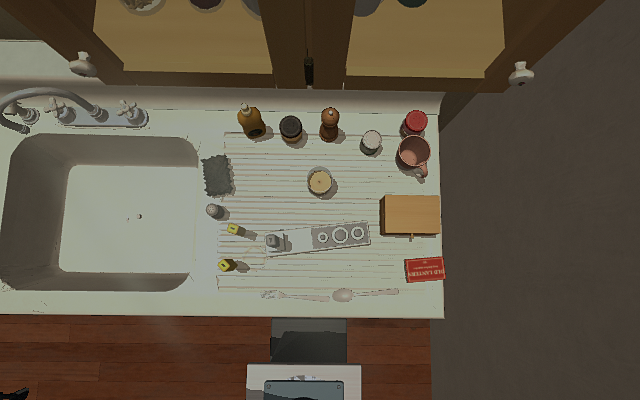

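View pics/wrist0.png

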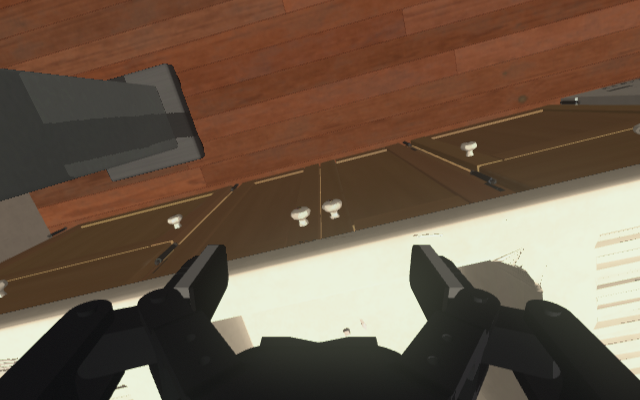

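The scene picture shows the station with lighter at (262,190), keys at (308..345,225) and the candle at (333,187). The top picture shows keys at (323,238), (340,236), (358,233), with the block at (273,241) and the candle at (320,182).

Run:
```python
from workcell import status, vision, search_frame, outline_of
import cv2, numpy as np
for n in ["scene","top"]:
    p=vision.get_image(n)
    R=p["pose"];
    for l in ["station","lighter","candle","salt_shaker","matchbox","cocoa_tin","key_large_top","key_medium_top","key_small_top"]:
        for d in search_frame(p,l)[:4]:
            c=d["centre"]; q=np.linalg.inv(R)@np.r_[c,1]
            print(n,l,round(d["score"],2),np.round(c,3),"px",np.round([p["fx"]*q[0]/q[2]+p["cx"],p["fy"]*q[1]/q[2]+p["cy"]]))
    im=p["color"][:,:,::-1]
    a=im[150:260,200:420] if n=="top" else im[140:260,180:400]
    cv2.imwrite(f"pics/{n}1z.png",cv2.resize(a,None,fx=3.6,fy=3.6,interpolation=cv2.INTER_CUBIC))
```

```text
scene station 0.95 [ 0.477 -0.003  0.024] px [289. 223.]
scene lighter 0.83 [0.473 0.074 0.137] px [260. 179.]
scene lighter 0.74 [0.508 0.176 0.093] px [239. 177.]
scene lighter 0.7 [0.414 0.197 0.091] px [209. 192.]
scene candle 0.98 [ 0.636 -0.043  0.063] px [331. 185.]
scene salt_shaker 0.47 [0.553 0.258 0.046] px [228. 176.]
scene cocoa_tin 0.58 [ 0.762 -0.188  0.047] px [395. 183.]
scene cocoa_tin 0.53 [ 0.405 -0.342  0.021] px [407. 292.]
scene key_large_top 0.54 [ 0.505 -0.097  0.052] px [326. 219.]
scene key_medium_top 0.54 [ 0.759 -0.188  0.05 ] px [395. 182.]
top station 0.73 [ 0.496 -0.009  0.025] px [310. 240.]
top lighter 0.68 [0.418 0.196 0.14 ] px [227. 267.]
top lighter 0.54 [0.484 0.078 0.178] px [273. 241.]
top lighter 0.43 [0.515 0.179 0.138] px [236. 229.]
top candle 0.9 [ 0.663 -0.033  0.046] px [319. 181.]
top salt_shaker 0.49 [0.568 0.249 0.079] px [215. 211.]
top matchbox 0.6 [ 0.416 -0.336  0.026] px [425. 270.]
top cocoa_tin 0.91 [ 0.771 -0.18   0.065] px [371. 143.]
top key_large_top 0.63 [ 0.508 -0.096  0.049] px [341. 235.]
```

View pics/scene1z.png

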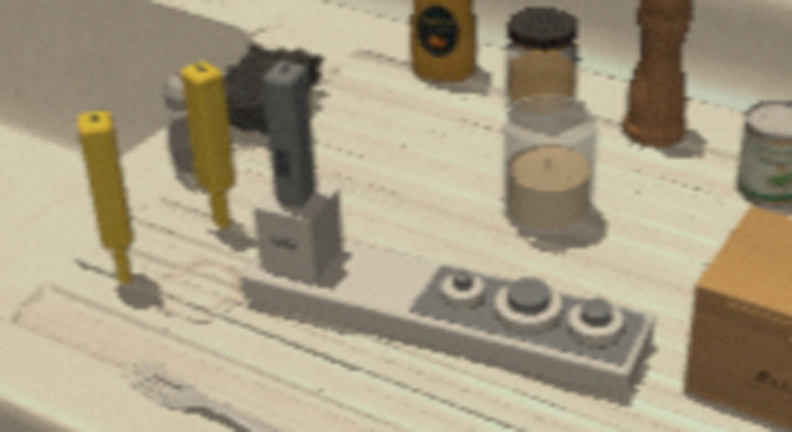

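View pics/top1z.png

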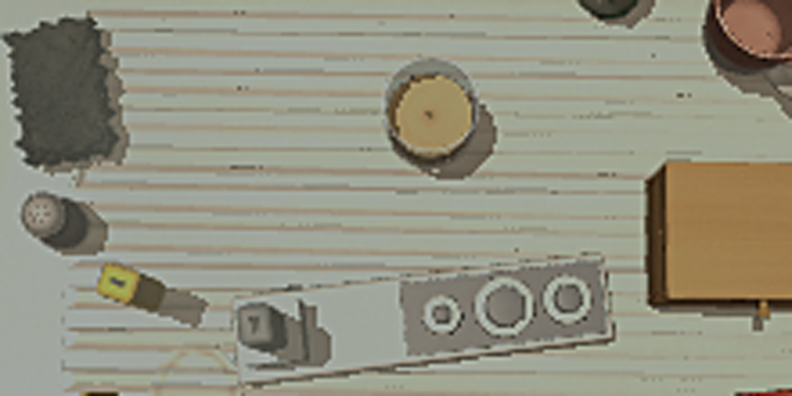

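```bash
cat > h.py <<'E'
import numpy as np
def back(p,u,v,z):
    d=p["pose"][:3,:3]@np.array([(u-p["cx"])/p["fx"],(v-p["cy"])/p["fy"],1]); o=p["pose"][:3,3]
    return o+d*(z-o[2])/d[2]
def proj(p,c,T=None):
    q=np.linalg.inv(p["pose"] if T is None else T)@np.r_[c,1]
    return np.array([p["fx"]*q[0]/q[2]+p["cx"],p["fy"]*q[1]/q[2]+p["cy"]])
E
python3 - <<'E'
from h import *
from workcell import vision,outline_of
t=vision.get_image("top"); s=vision.get_image("scene")
f=lambda x,y:(x/3.6+200-.36,y/3.6+150-.36)
g=lambda x,y:(x/3.6+180-.36,y/3.6+140-.36)
T={}
for n,a,b,z in [("small",(442,316),(464,280),.047),("large",(504,306),(531,295),.047),("medium",(568,299),(597,310),.047),("rim",(431,107),(551,130),.09),("wick",(429,114),(549,163),.05),("light top",(256,324),(286,70),.185)]:
    A=back(t,*f(*a),z);B=back(s,*g(*b),z);print(n,A.round(4),B.round(4))
for n,z in [("candle",None)]:
    for p in (t,s):
        for d in outline_of(p,n)[:1]:
            ys,xs=np.nonzero(d["pixels"]);print(xs.min(),xs.max(),ys.min(),ys.max())
            # model fit: silhouette bbox of cylinder
            from scipy.optimize import least_squares
            th=np.linspace(0,6.28,60)
            def r(c):
                P=np.array([proj(p,[c[0]+.038*np.cos(q),c[1]+.038*np.sin(q),zz]) for q in th for zz in (0,.09)])
                return [P[:,0].min()-xs.min()+.0,P[:,0].max()-xs.max()-1,P[:,1].min()-ys.min(),P[:,1].max()-ys.max()-1]
            o=least_squares(r,[.65,-.035],diff_step=1e-3);print(o.x,o.fun)
E
```

```text
small [ 0.5017 -0.0446  0.047 ] [ 0.4954 -0.0504  0.047 ]
large [ 0.5101 -0.0927  0.047 ] [ 0.5035 -0.0997  0.047 ]
medium [ 0.5163 -0.1425  0.047 ] [ 0.511 -0.147  0.047]
rim [ 0.6578 -0.0332  0.09  ] [ 0.6436 -0.0429  0.09  ]
wick [ 0.6608 -0.032   0.05  ] [ 0.6569 -0.0358  0.05  ]
light top [0.4859 0.0831 0.185 ] [0.4842 0.0815 0.185 ]
306 332 166 195
[ 0.66097149 -0.03361104] [-0.33207275  0.33473456 -1.22206763  1.290211  ]
320 346 166 205
[ 0.66081642 -0.03722861] [-0.16907718  0.16144977 -0.30031817  0.23564511]
```

>>> carry_out(rows=[0.7, -0.68, 0.1, 0, 0, 0.36, -1, 0.7, -0.68, 0.1, 0, 0, 0.36, -1, 0.7, -0.68, 0.1, 0, 0, 0.36, -1, 0.7, -0.68, 0.1, 0, 0, 0.36, -1, 0.7, -0.68, 0.1, 0, 0, 0.36, -1])

```text
time_s: 1.77
tcp_pos: [0.3031, 0.492, 0.2516]
eef_rot: [[-0.998, 0.061, 0.0], [0.061, 0.998, 0.0], [-0.0, 0.0, -1.0]]
wrist_force: [0.7, 0.7, 1.1]
width: 0.0258
```

>>> carry_out(rows=[0.7, -0.68, 0.1, 0, 0, 0.36, -1, 0.7, -0.68, 0.1, 0, 0, 0.36, -1, 0.7, -0.68, 0.1, 0, 0, 0.36, -1, 0.7, -0.68, 0.1, 0, 0, 0.36, -1, 0.7, -0.68, 0.1, 0, 0, 0.36, -1])

```text
time_s: 2.18
tcp_pos: [0.4431, 0.356, 0.2718]
eef_rot: [[-0.992, -0.127, 0.0], [-0.127, 0.992, 0.0], [-0.0, 0.0, -1.0]]
wrist_force: [0.4, 0.8, 0.3]
width: 0.0001
```

```bash
python3 -c "
from workcell import status
s=status.state();print(s['time_s'],s['joint_pos'].round(1),s['tcp_pos'].round(4),s['eef_rot'].round(3).tolist(),s['width'])"
```

```text
2.1833 [-44.7  20.3   1.7  98.5  -0.7  61.2  54.6] [0.4431 0.356  0.2718] [[-0.992, -0.127, 0.0], [-0.127, 0.992, 0.0], [-0.0, 0.0, -1.0]] 0.00014286444580332856
```

>>> carry_out(rows=[0.12, -0.94, 0, 0, 0, 0, -1, 0.12, -0.94, 0, 0, 0, 0, -1, 0.12, -0.94, 0, 0, 0, 0, -1, 0.12, -0.94, 0, 0, 0, 0, -1, 0.12, -0.94, 0, 0, 0, 0, -1])

```text
time_s: 2.6
tcp_pos: [0.4659, 0.1677, 0.2715]
eef_rot: [[-0.992, -0.125, 0.0], [-0.125, 0.992, 0.0], [-0.001, 0.0, -1.0]]
wrist_force: [1.2, -0.6, -0.1]
width: 0.0002
```

>>> carry_out(rows=[0.12, -0.94, 0, 0, 0, 0, -1, 0.12, -0.94, 0, 0, 0, 0, -1, 0.12, -0.94, 0, 0, 0, 0, -1, 0.12, -0.94, 0, 0, 0, 0, -1, 0.12, -0.94, 0, 0, 0, 0, -1])

```text
time_s: 3.02
tcp_pos: [0.4899, -0.0203, 0.2716]
eef_rot: [[-0.992, -0.125, 0.001], [-0.125, 0.992, 0.0], [-0.001, 0.0, -1.0]]
wrist_force: [0.4, 1.2, -0.1]
width: -0.0003
```

>>> carry_out(rows=[0.12, -0.94, -0.3, 0, 0, 0, -1, 0.12, -0.94, -0.3, 0, 0, 0, -1, 0, 0, 0, 0, 0, 0, -1])

```text
time_s: 3.27
tcp_pos: [0.4982, -0.1022, 0.246]
eef_rot: [[-0.993, -0.115, -0.002], [-0.115, 0.993, -0.004], [0.002, -0.004, -1.0]]
wrist_force: [0.9, 0.2, 0.7]
width: -0.0002
```

```bash
cat >> h.py <<'E'
def wrist():
    from workcell import status,vision
    s=status.state(); p=vision.get_image("wrist")
    W=np.eye(4);W[:3,:3]=s["eef_rot"];W[:3,3]=s["tcp_pos"]
    p["pose"]=W@p["mount"]; return s,p
E
python3 - <<'E'
from h import *
import cv2
s,p=wrist()
print(s['time_s'],s['joint_pos'].round(1),s['tcp_pos'].round(4),s['eef_rot'].round(3).tolist())
cv2.imwrite("pics/w1.png",p["color"][:,:,::-1])
E
```

```text
3.2667 [ -7.4  16.1  16.6 109.2  -5.2  55.5 108.1] [ 0.4982 -0.1022  0.246 ] [[-0.993, -0.115, -0.002], [-0.115, 0.993, -0.004], [0.002, -0.004, -1.0]]
```

View pics/w1.png

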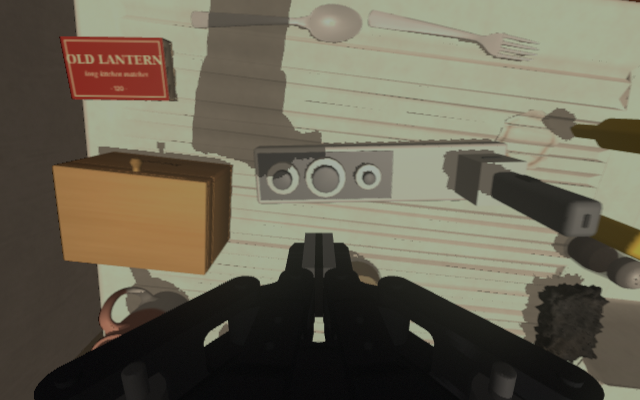

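Run:
```python
from h import *
import cv2
s,p=wrist()
print(s['tcp_pos'])
np.save("p1.npy",p["pose"])
a=p["color"][130:220,240:530]
cv2.imwrite("pics/w1z.png",cv2.resize(a,None,fx=2.75,fy=2.75,interpolation=cv2.INTER_CUBIC)[:,:,::-1])
g=cv2.cvtColor(p["color"],cv2.COLOR_RGB2GRAY)
# white housing rings: threshold bright, contours w/ ellipse
m=(g[150:205,258:392]>140).astype(np.uint8)
cs,_=cv2.findContours(m,cv2.RETR_LIST,cv2.CHAIN_APPROX_NONE)
for c in cs:
    if len(c)>=15:
        e=cv2.fitEllipse(c); u,v=e[0][0]+258,e[0][1]+150
        print(np.round([u,v,*e[1]],1),back(p,u,v,.047).round(4),back(p,u,v,.037).round(4))
```

```text
[ 0.49857599 -0.09820706  0.24650848]
[275.  202.    2.2  26.6] [ 0.5418 -0.1442  0.047 ] [ 0.5451 -0.1453  0.037 ]
[333.5 201.    2.2  20.8] [ 0.5326 -0.0769  0.047 ] [ 0.5356 -0.076   0.037 ]
[364.3 176.7  14.9  16.1] [ 0.4998 -0.046   0.047 ] [ 0.5019 -0.0442  0.037 ]
[279.1 179.   25.3  28.1] [ 0.5138 -0.1418  0.047 ] [ 0.5163 -0.1429  0.037 ]
[364.1 176.2  23.2  24.2] [ 0.4993 -0.0462  0.047 ] [ 0.5013 -0.0445  0.037 ]
[321.1 177.5  29.1  30.5] [ 0.5065 -0.0946  0.047 ] [ 0.5088 -0.0942  0.037 ]
[321.4 177.   36.8  38.7] [ 0.5059 -0.0943  0.047 ] [ 0.5081 -0.094   0.037 ]
[420.7 219.2  73.9  99.9] [0.5427 0.0283 0.047 ] [0.546  0.0322 0.037 ]
```

View pics/w1z.png

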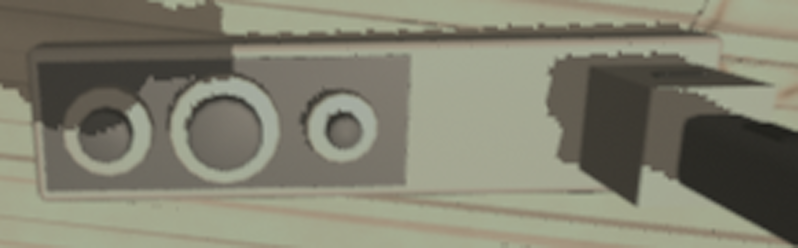

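>>> carry_out(rows=[0.06, 0.03, -0.9, 0, 0, 0, -1, 0.06, 0.03, -0.9, 0, 0, 0, -1, 0.06, 0.03, -0.9, 0, 0, 0, -1, 0.06, 0.03, -0.9, 0, 0, 0, -1, 0, 0, -0.8, 0, 0, 0, -1])

```text
time_s: 3.78
tcp_pos: [0.5097, -0.0863, 0.0698]
eef_rot: [[-0.992, -0.128, 0.001], [-0.128, 0.992, 0.001], [-0.001, 0.001, -1.0]]
wrist_force: [-0.7, 0.5, 1.0]
width: -0.0001
```

>>> carry_out(rows=[0, 0, 0, 0, 0, 0, -1, 0, 0, 0, 0, 0, 0, -1])

```text
time_s: 3.95
tcp_pos: [0.5083, -0.0875, 0.0708]
eef_rot: [[-0.992, -0.127, -0.003], [-0.127, 0.992, 0.001], [0.003, 0.001, -1.0]]
wrist_force: [0.4, 0.7, 0.3]
width: -0.0003
```

>>> carry_out(rows=[0, -0.15, -0.2, 0, 0, 0, -1, 0, 0, -0.3, 0, 0, 0, -1, 0, 0, -0.15, 0, 0, 0, -1, 0, 0, -0.1, 0, 0, 0, -1])

```text
time_s: 4.28
tcp_pos: [0.51, -0.0953, 0.0416]
eef_rot: [[-0.992, -0.124, 0.002], [-0.124, 0.992, -0.0], [-0.002, -0.001, -1.0]]
wrist_force: [0.2, -0.8, 6.0]
width: 0.0001
```

>>> carry_out(rows=[0, 0, 0, 0, 0, 0, -1])

```text
time_s: 4.37
tcp_pos: [0.51, -0.0953, 0.0415]
eef_rot: [[-0.992, -0.125, 0.002], [-0.125, 0.992, -0.0], [-0.002, -0.001, -1.0]]
wrist_force: [1.0, -1.6, 4.5]
width: -0.0001
```

>>> carry_out(rows=[0, 0, -0.05, 0, 0, 0, -1, 0, 0, 0, 0, 0, 0, -1])

```text
time_s: 4.53
tcp_pos: [0.5101, -0.0953, 0.0409]
eef_rot: [[-0.992, -0.124, 0.002], [-0.124, 0.992, 0.0], [-0.002, -0.0, -1.0]]
wrist_force: [-2.8, -1.0, 13.8]
width: 0.0002
```

>>> carry_out(rows=[0, 0, 0.8, 0, 0, 0, -1, 0.07, -0.6, 0, 0, 0, 0, -1, 0.07, -0.6, 0, 0, 0, 0, -1, 0, 0, -0.2, 0, 0, 0, -1, 0, 0, 0, 0, 0, 0, -1])

```text
time_s: 4.95
tcp_pos: [0.5139, -0.144, 0.0628]
eef_rot: [[-0.992, -0.122, -0.001], [-0.122, 0.992, -0.0], [0.001, 0.0, -1.0]]
wrist_force: [-1.2, 1.5, -1.0]
width: 0.0002
```

Run:
```python
from h import *
import cv2
s,p=wrist()
print(s['tcp_pos'])
cv2.imwrite("pics/w2.png",p["color"][:,:,::-1])
```

```text
[ 0.51389902 -0.14400296  0.06276202]
```

View pics/w2.png

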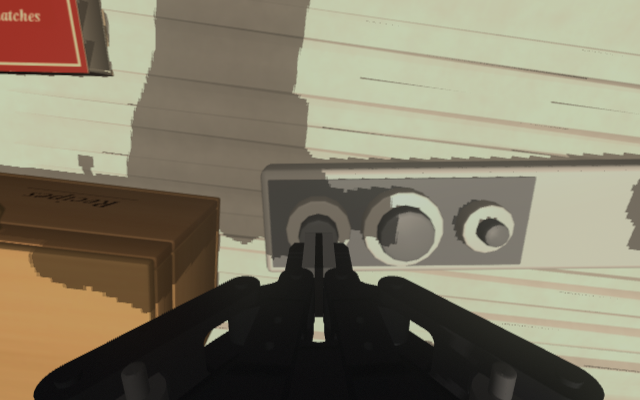

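>>> carry_out(rows=[0.03, 0.02, -0.3, 0, 0, 0, -1, 0, 0, -0.2, 0, 0, 0, -1, 0, 0, -0.08, 0, 0, 0, -1, 0, 0, 0, 0, 0, 0, -1])

```text
time_s: 5.33
tcp_pos: [0.5166, -0.1407, 0.0409]
eef_rot: [[-0.992, -0.126, 0.0], [-0.126, 0.992, 0.002], [-0.0, 0.002, -1.0]]
wrist_force: [-3.4, 3.2, 17.5]
width: 0.0004
```

>>> carry_out(rows=[0, 0, 0.8, 0, 0, 0, -1, -0.12, 0.8, 0, 0, 0, 0, -1, -0.12, 0.8, 0, 0, 0, 0, -1, -0.12, 0.8, -0.1, 0, 0, 0, -1, 0, 0, 0, 0, 0, 0, -1])

```text
time_s: 5.75
tcp_pos: [0.4995, -0.0376, 0.0666]
eef_rot: [[-0.991, -0.135, -0.004], [-0.135, 0.991, 0.005], [0.003, 0.005, -1.0]]
wrist_force: [-0.1, 0.4, -0.1]
width: 0.0
```

Run:
```python
from h import *
import cv2
s,p=wrist()
print(s['tcp_pos'])
cv2.imwrite("pics/w3.png",p["color"][:,:,::-1])
```

```text
[ 0.49953314 -0.0375801   0.06663157]
```

View pics/w3.png

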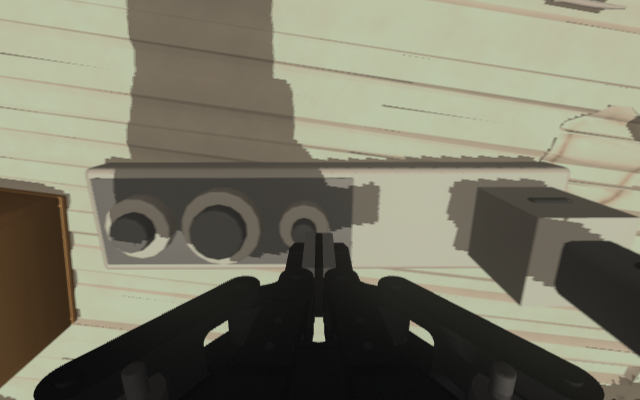

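Run:
```python
from h import *
s,p=wrist()
print(s['tcp_pos'])
print(back(p,304,226,.047),back(p,304,222,.037))
print(back(p,218,231,.047),back(p,132,232,.047))
```

```text
[ 0.50022606 -0.04111117  0.06696926]
[ 0.49647164 -0.04982729  0.047     ] [ 0.49796893 -0.0500698   0.037     ]
[ 0.5058947  -0.09782079  0.047     ] [ 0.51290419 -0.14611259  0.047     ]
```

>>> carry_out(rows=[0, -0.1, -0.2, 0, 0, 0, -1, 0, 0, -0.2, 0, 0, 0, -1, 0, 0, 0, 0, 0, 0, -1, 0, 0, 0, 0, 0, 0, -1])

```text
time_s: 6.18
tcp_pos: [0.5008, -0.0513, 0.0512]
eef_rot: [[-0.992, -0.123, -0.002], [-0.123, 0.992, -0.0], [0.002, -0.0, -1.0]]
wrist_force: [0.4, -0.0, 0.4]
width: -0.0
```

>>> carry_out(rows=[0, 0, -0.2, 0, 0, 0, -1, 0, 0, -0.08, 0, 0, 0, -1, 0, 0, 0, 0, 0, 0, -1])

```text
time_s: 6.43
tcp_pos: [0.5022, -0.051, 0.0411]
eef_rot: [[-0.992, -0.124, 0.001], [-0.124, 0.992, -0.0], [-0.001, -0.001, -1.0]]
wrist_force: [-1.0, -1.9, 5.1]
width: 0.0
```

>>> carry_out(rows=[0, 0, -0.05, 0, 0, 0, -1, 0, 0, 0, 0, 0, 0, -1])

```text
time_s: 6.6
tcp_pos: [0.5024, -0.051, 0.0406]
eef_rot: [[-0.992, -0.124, 0.001], [-0.124, 0.992, 0.0], [-0.001, -0.0, -1.0]]
wrist_force: [-6.2, -1.4, 26.0]
width: 0.0002
```

Run:
```python
from h import *
import cv2
s,p=wrist()
print(s['tcp_pos'],s['wrist_force'])
cv2.imwrite("pics/w4.png",p["color"][:,:,::-1])
```

```text
[ 0.50236378 -0.05096075  0.04059277] [-6.17769349 -1.35776059 25.95157148]
```

View pics/w4.png

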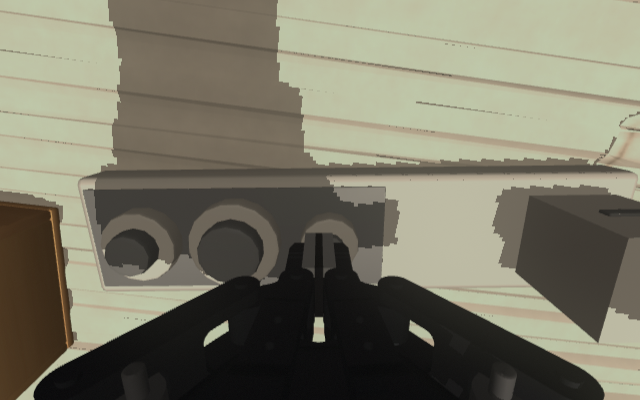

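>>> carry_out(rows=[0, 0, 1, 0, 0, 0, -1, 0, 0, 1, 0, 0, 0, -1, 0, 0, 1, 0, 0, 0, -1, 0, 0, 1, 0, 0, 0, -0.6, 0, 0, 1, 0, 0, 0, 0])

```text
time_s: 7.07
tcp_pos: [0.501, -0.0502, 0.2406]
eef_rot: [[-0.992, -0.125, -0.0], [-0.125, 0.992, -0.0], [0.0, 0.0, -1.0]]
wrist_force: [1.0, 0.3, 0.4]
width: 0.0232
```

>>> carry_out(rows=[-0.11, 0.83, 0, 0, 0, 0, 0.3, -0.11, 0.83, 0, 0, 0, 0, 0.3, -0.11, 0.83, 0, 0, 0, 0, 0.3, -0.11, 0.83, 0, 0, 0, 0, 0.3, 0, 0, 0, 0, 0, 0, 0.3])

```text
time_s: 7.48
tcp_pos: [0.4827, 0.0902, 0.2386]
eef_rot: [[-0.991, -0.134, -0.001], [-0.134, 0.991, 0.003], [0.0, 0.004, -1.0]]
wrist_force: [0.5, 1.5, 0.2]
width: 0.0556
```

>>> carry_out(rows=[0, 0, 0, 0, 0, 0, 0.3, 0, 0, 0, 0, 0, 0, 0.3, 0, 0, 0, 0, 0, 0, 0.3])

```text
time_s: 7.73
tcp_pos: [0.484, 0.0812, 0.2387]
eef_rot: [[-0.992, -0.123, -0.0], [-0.123, 0.992, -0.001], [0.0, -0.001, -1.0]]
wrist_force: [0.3, 0.3, -0.0]
width: 0.0551
```

Run:
```python
from h import *
import cv2
from workcell import vision
s,p=wrist()
print(s['time_s'],s['tcp_pos'],s['eef_rot'].round(3).tolist(),s['joint_pos'].round(1))
np.save("p5.npy",p["pose"])
im=p["color"][:,:,::-1].copy()
# predicted lighter outline
for c in [(.4845,.0825)]:
    for z in (.185,.08):
        u=proj(p,[*c,z]);print(u);cv2.circle(im,tuple(np.int32(u)),2,(0,0,255),-1)
cv2.imwrite("pics/w5.png",im)
t=vision.get_image("top")["color"][170:280,180:400]
cv2.imwrite("pics/t5.png",cv2.resize(t,None,fx=3.6,fy=3.6)[:,:,::-1])
```

```text
7.7333 [0.48404961 0.08118445 0.23869672] [[-0.992, -0.123, -0.0], [-0.123, 0.992, -0.001], [0.0, -0.001, -1.0]] [-25.8  14.7  13.  111.9  -4.   53.8  86.2]
[320.38513024 214.68935963]
[319.7898199  178.90224548]
```

View pics/w5.png

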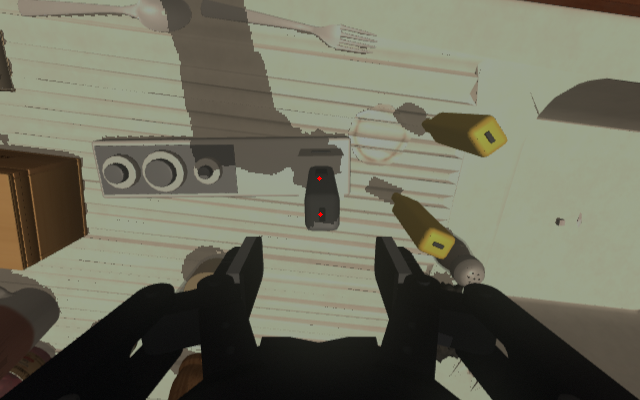

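View pics/t5.png

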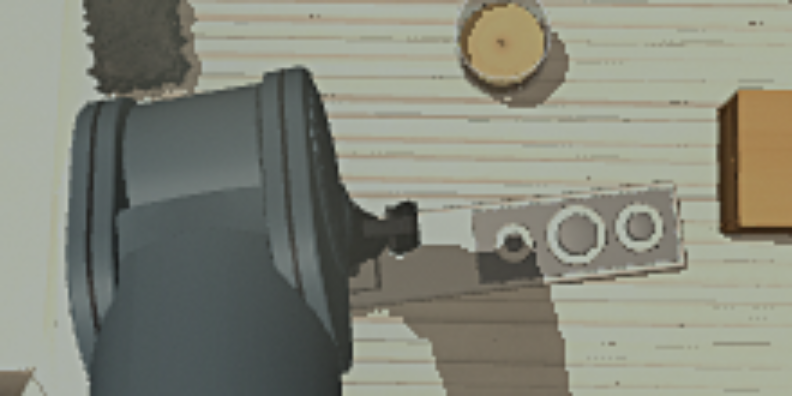

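Run:
```python
from h import *
import cv2
s,p=wrist()
print(s['tcp_pos'])
im=p["color"][:,:,::-1]
a=cv2.convertScaleAbs(im[120:260,240:420],alpha=1.6,beta=20)
cv2.imwrite("pics/w6.png",cv2.resize(a,None,fx=4.2,fy=4.2,interpolation=cv2.INTER_CUBIC))
yaw=np.deg2rad(7.3);X=np.array([np.cos(yaw),np.sin(yaw)]);Y=np.array([-X[1],X[0]])
for z in (.185,.08):
  for i,j in ((-1,-1),(1,-1),(1,1),(-1,1)):
    c=np.array([.4845,.0825])+i*.014*X+j*.012*Y
    print(z,i,j,proj(p,[*c,z]).round(1))
```

```text
[0.48410661 0.08125576 0.23878088]
0.185 -1 -1 [302.1 194.7]
0.185 1 -1 [302.9 233.8]
0.185 1 1 [337.8 233.7]
0.185 -1 1 [338.3 194.6]
0.08 -1 -1 [307.5 165.1]
0.08 1 -1 [307.9 192.3]
0.08 1 1 [331.6 192.2]
0.08 -1 1 [331.8 164.9]
```

View pics/w6.png

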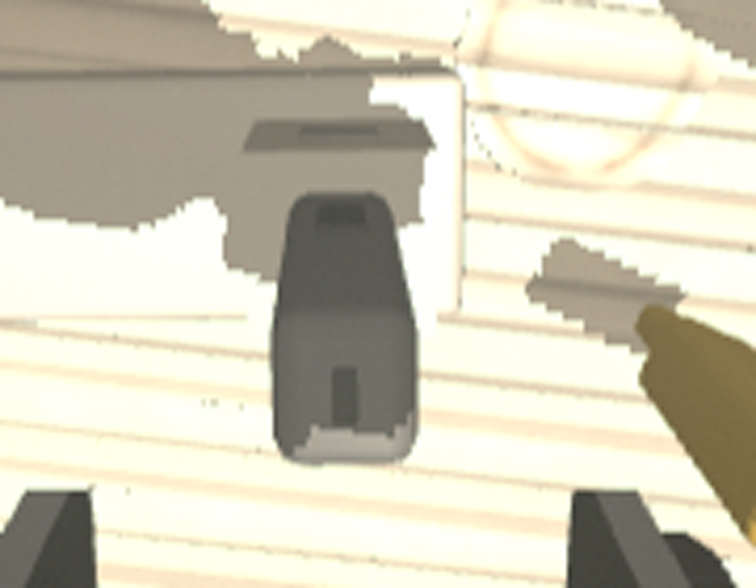

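>>> carry_out(rows=[-0.02, 0.05, -0.6, 0, 0, 0, 0.3, 0, 0, -0.6, 0, 0, 0, 0.3, 0, 0, -0.5, 0, 0, 0, 0.3, 0, 0, -0.5, 0, 0, 0, 0.3, 0, 0, -0.4, 0, 0, 0, 0.3])

```text
time_s: 8.3
tcp_pos: [0.4828, 0.0839, 0.1335]
eef_rot: [[-0.992, -0.124, -0.001], [-0.124, 0.992, -0.0], [0.001, -0.0, -1.0]]
wrist_force: [-0.7, -0.1, -0.5]
width: 0.0555
```

>>> carry_out(rows=[0, 0, 0, 0, 0, 0, 0.3, 0, 0, 0, 0, 0, 0, 0.3])

```text
time_s: 8.47
tcp_pos: [0.4828, 0.084, 0.1346]
eef_rot: [[-0.992, -0.124, -0.001], [-0.124, 0.992, -0.001], [0.002, -0.001, -1.0]]
wrist_force: [-0.0, -0.4, 0.2]
width: 0.0554
```

Run:
```python
from h import *
import cv2
s,p=wrist()
print(s['time_s'],s['tcp_pos'],s['wrist_force'],s['eef_rot'].round(3).tolist())
cv2.imwrite("pics/w7.png",p["color"][:,:,::-1])
```

```text
8.4667 [0.48281351 0.08397595 0.1346022 ] [-0.00157799 -0.41677453  0.22218265] [[-0.992, -0.124, -0.001], [-0.124, 0.992, -0.001], [0.002, -0.001, -1.0]]
```

View pics/w7.png

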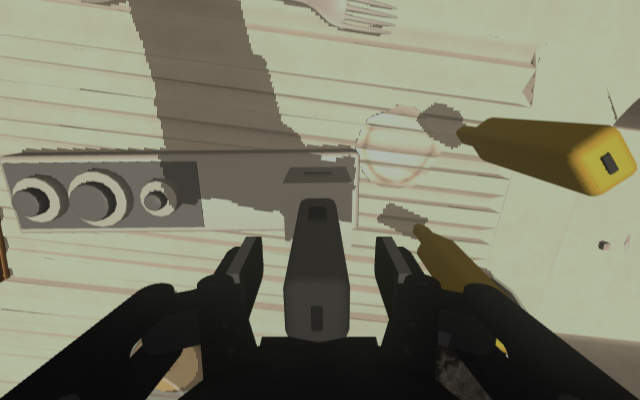

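The handle stands centred between the fingers (284–348, centre 316 against 318). Close.

>>> carry_out(rows=[0, 0, 0, 0, 0, 0, -1, 0, 0, 0, 0, 0, 0, -1, 0, 0, 0, 0, 0, 0, -1, 0, 0, 0, 0, 0, 0, -1, 0, 0, 0, 0, 0, 0, -1])

```text
time_s: 8.93
tcp_pos: [0.4839, 0.0849, 0.1359]
eef_rot: [[-0.992, -0.125, 0.002], [-0.125, 0.992, 0.001], [-0.002, 0.0, -1.0]]
wrist_force: [-0.3, -0.6, 7.1]
width: 0.0233
```

>>> carry_out(rows=[0, 0, 0, 0, 0, 0, -1, 0, 0, 0, 0, 0, 0, -1, 0, 0, 0, 0, 0, 0, -1])

```text
time_s: 9.18
tcp_pos: [0.4839, 0.0849, 0.1359]
eef_rot: [[-0.992, -0.125, 0.002], [-0.125, 0.992, 0.001], [-0.002, 0.0, -1.0]]
wrist_force: [-0.4, -0.2, 7.5]
width: 0.0236
```

>>> carry_out(rows=[0, 0, 0.3, 0, 0, 0, -1, 0, 0, 0.4, 0, 0, 0, -1, 0, 0, 0.4, 0, 0, 0, -1])

```text
time_s: 9.43
tcp_pos: [0.4826, 0.0845, 0.1792]
eef_rot: [[-0.992, -0.125, -0.001], [-0.125, 0.992, -0.0], [0.001, -0.0, -1.0]]
wrist_force: [-0.1, 0.9, -1.2]
width: 0.0231
```

>>> carry_out(rows=[0, 0, 0.6, 0, 0, 0, -1, 0, 0, 0.7, 0, 0, 0, -1, 0, 0, 0.7, 0, 0, 0, -1, 0, 0, 0.6, 0, 0, 0, -1, 0, 0, 0, 0, 0, 0, -1])

```text
time_s: 9.85
tcp_pos: [0.4857, 0.0852, 0.2876]
eef_rot: [[-0.992, -0.125, 0.008], [-0.125, 0.992, 0.003], [-0.008, 0.002, -1.0]]
wrist_force: [0.3, -0.1, 0.3]
width: 0.0236
```

Run:
```python
from h import *
import cv2
from workcell import vision
s,p=wrist()
print(s['time_s'],s['tcp_pos'],s['joint_pos'].round(1),s['wrist_force'],s['width'])
cv2.imwrite("pics/w8.png",p["color"][:,:,::-1])
cv2.imwrite("pics/s8.png",vision.get_image("scene")["color"][:,:,::-1])
```

```text
9.85 [0.48570289 0.08518861 0.28759853] [-26.8  11.3  13.4 108.7  -3.1  59.8  85.1] [ 0.25235522 -0.10879537  0.32987913] 0.023627634721797908
```

View pics/w8.png

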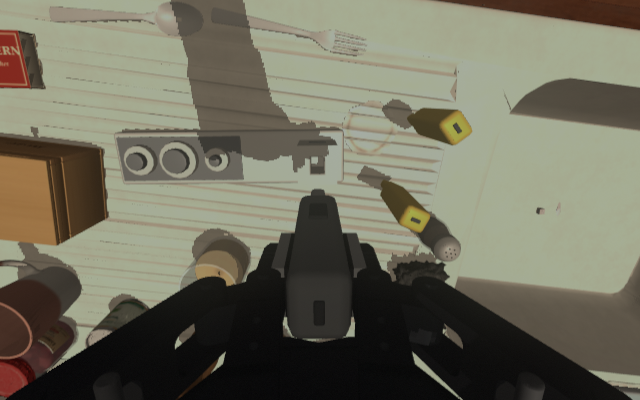

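View pics/s8.png

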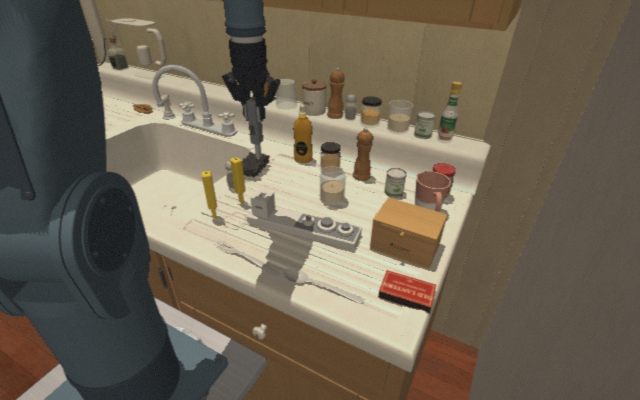

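The lighter is out of the well: the well shows empty at (318,160) in the wrist view, and the lighter is firm between the pads. Now I tilt it while moving toward the jar, keeping it high.

>>> carry_out(rows=[0.27, -0.43, 0, 0.12, -0.97, 0, -1, 0.27, -0.43, 0, 0.12, -0.97, 0, -1, 0.27, -0.43, 0, 0.12, -0.97, 0, -1, 0.27, -0.43, 0, 0.12, -0.97, 0, -1])

```text
time_s: 10.28
tcp_pos: [0.5257, 0.0151, 0.2817]
eef_rot: [[-0.909, -0.125, 0.398], [-0.115, 0.992, 0.049], [-0.4, -0.002, -0.916]]
wrist_force: [-0.1, -0.5, -2.0]
width: 0.0232
```

Run:
```python
from workcell import status
s=status.state();print(s['time_s'],s['tcp_pos'],s['joint_pos'].round(1),s['eef_rot'].round(3).tolist())
```

```text
10.2833 [0.5256989  0.01509964 0.28172486] [-21.8   2.8  16.  123.5  -2.3  30.2  93. ] [[-0.909, -0.125, 0.398], [-0.115, 0.992, 0.049], [-0.4, -0.002, -0.916]]
```

>>> carry_out(rows=[0.6, -0.48, -0.2, 0.1, -0.77, 0, -1, 0.6, -0.48, -0.4, 0.1, -0.77, 0, -1, 0.6, -0.48, -0.4, 0.1, -0.77, 0, -1, 0, 0, 0, 0, 0, 0, -1, 0, 0, 0, 0, 0, 0, -1])

```text
time_s: 10.7
tcp_pos: [0.5734, -0.015, 0.2569]
eef_rot: [[-0.836, -0.138, 0.532], [-0.107, 0.99, 0.089], [-0.539, 0.017, -0.842]]
wrist_force: [-0.7, 0.8, -0.0]
width: 0.0231
```

Run:
```python
from h import *
import cv2
from workcell import vision
s,p=wrist()
print(s['time_s'],s['tcp_pos'],s['joint_pos'].round(1),s['eef_rot'].round(3).tolist())
print("tip",s['tcp_pos']+.098*s['eef_rot'][:,2])
im=p["color"][:,:,::-1].copy()
cv2.imwrite("pics/w9.png",im)
cv2.imwrite("pics/s9.png",vision.get_image("scene")["color"][:,:,::-1])
```

```text
10.7 [ 0.57339118 -0.01496577  0.25692709] [-11.4   8.   12.4 126.  -27.2  15.5 122.3] [[-0.836, -0.138, 0.532], [-0.107, 0.99, 0.089], [-0.539, 0.017, -0.842]]
tip [ 0.62551036 -0.00629084  0.17439021]
```

View pics/w9.png

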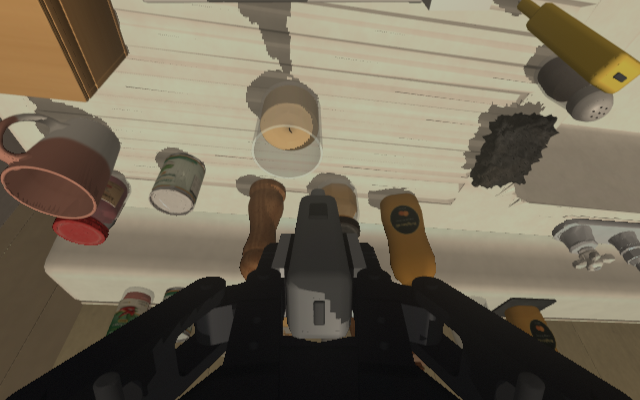

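View pics/s9.png

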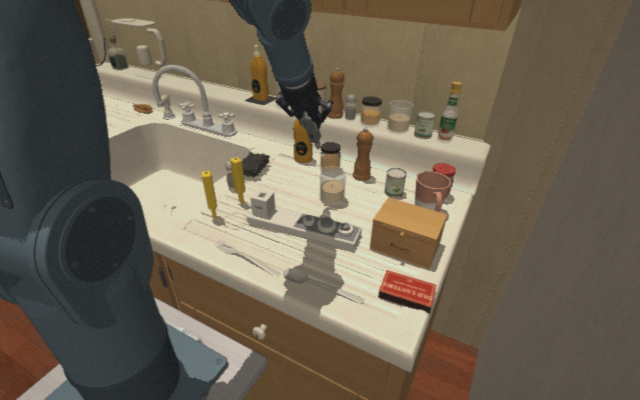

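>>> carry_out(rows=[0.3, -0.25, -0.2, 0, 0, 0, -1, 0.3, -0.25, -0.2, 0, 0, 0, -1, 0.3, -0.25, -0.2, 0, 0, 0, -1, 0, 0, 0, 0, 0, 0, -1])

```text
time_s: 11.13
tcp_pos: [0.6125, -0.0455, 0.2347]
eef_rot: [[-0.833, -0.139, 0.536], [-0.108, 0.99, 0.088], [-0.543, 0.015, -0.839]]
wrist_force: [-0.0, -0.2, -1.3]
width: 0.0231
```

```bash
cat > st.py <<'E'
from h import *
import numpy as np
from workcell import status
s=status.state();R=s['eef_rot']
print(s['time_s'],s['tcp_pos'].round(4),s['joint_pos'].round(1),R.round(3).tolist(),s['width'])
print("tip",(s['tcp_pos']+.098*R[:,2]).round(4),"tilt",np.degrees(np.arccos(-R[2,2])).round(1))
E
python3 st.py
```

```text
11.1333 [ 0.6125 -0.0455  0.2347] [ -1.7  14.4   6.5 121.7 -37.7  14.7 136.1] [[-0.833, -0.139, 0.536], [-0.108, 0.99, 0.088], [-0.543, 0.015, -0.839]] 0.023148226896555227
tip [ 0.665  -0.0369  0.1525] tilt 32.9
```

>>> carry_out(rows=[0, 0, -0.2, 0.06, -0.4, 0, -1, 0, 0, -0.2, 0.06, -0.4, 0, -1, 0, 0, 0, 0, 0, 0, -1])

```text
time_s: 11.38
tcp_pos: [0.6123, -0.0426, 0.2297]
eef_rot: [[-0.802, -0.139, 0.581], [-0.095, 0.99, 0.105], [-0.589, 0.029, -0.807]]
wrist_force: [-0.1, -0.6, -0.7]
width: 0.0234
```

```bash
python3 st.py
```

```text
11.3833 [ 0.6123 -0.0426  0.2297] [  1.9  14.7   3.  124.1 -58.4  11.1 156.9] [[-0.802, -0.139, 0.581], [-0.095, 0.99, 0.105], [-0.589, 0.029, -0.807]] 0.023426353869732346
tip [ 0.6692 -0.0323  0.1506] tilt 36.2
```

>>> carry_out(rows=[-0.04, 0.14, 0, 0, 0, -0.8, -1, -0.04, 0.14, 0, 0, 0, -0.8, -1, -0.04, 0.14, 0, 0, 0, -0.8, -1, 0, 0, 0, 0, 0, 0, -1])

```text
time_s: 11.72
tcp_pos: [0.6102, -0.0318, 0.2239]
eef_rot: [[-0.816, -0.052, 0.576], [-0.03, 0.998, 0.049], [-0.578, 0.023, -0.816]]
wrist_force: [0.5, 1.7, -1.1]
width: 0.0235
```

```bash
python3 st.py
```

```text
11.7167 [ 0.6102 -0.0318  0.2239] [-23.   15.6  27.2 126.  -67.2  11.4 157.1] [[-0.816, -0.052, 0.576], [-0.03, 0.998, 0.049], [-0.578, 0.023, -0.816]] 0.023520593402222
tip [ 0.6666 -0.027   0.144 ] tilt 35.3
```

>>> carry_out(rows=[-0.2, 0, 0.4, 0, 0.83, 0, -1, -0.2, 0, 0.4, 0, 0.83, 0, -1, -0.2, 0, 0.3, 0, 0.83, 0, -1, 0, 0, 0, 0, 0, 0, -1])

```text
time_s: 12.05
tcp_pos: [0.5993, -0.0321, 0.2582]
eef_rot: [[-0.905, -0.052, 0.423], [-0.029, 0.998, 0.06], [-0.425, 0.042, -0.904]]
wrist_force: [1.5, -0.3, -1.2]
width: 0.0235
```

```bash
python3 st.py
```

```text
12.05 [ 0.5993 -0.0321  0.2582] [-40.4  16.6  49.3 118.1 -37.3  30.7 126.6] [[-0.905, -0.052, 0.423], [-0.029, 0.998, 0.06], [-0.425, 0.042, -0.904]] 0.02349393480434646
tip [ 0.6408 -0.0262  0.1696] tilt 25.3
```

>>> carry_out(rows=[-0.1, 0.1, 0.1, 0, 0, -1, -1, -0.1, 0.1, 0.1, 0, 0, -1, -1, 0, 0.1, 0, 0, 0, -1, -1, 0, 0.1, 0, 0, 0, -1, -1, 0, 0, 0, 0, 0, 0, -1])

```text
time_s: 12.47
tcp_pos: [0.5895, -0.0119, 0.2608]
eef_rot: [[-0.84, 0.354, 0.412], [0.338, 0.934, -0.113], [-0.425, 0.045, -0.904]]
wrist_force: [0.2, 0.4, -0.8]
width: 0.0236
```

```bash
python3 st.py
```

```text
12.4667 [ 0.5895 -0.0119  0.2608] [-63.7  22.5  68.4 119.5 -28.9  29.6  89.8] [[-0.84, 0.354, 0.412], [0.338, 0.934, -0.113], [-0.425, 0.045, -0.904]] 0.02358320413058112
tip [ 0.6298 -0.0229  0.1722] tilt 25.3
```

```bash
cat > fk.py <<'E'
import numpy as np, itertools
from scipy.optimize import least_squares
from scipy.spatial.transform import Rotation as Ro
D=[([-79.366,30.779,-.253,88.172,.148,61.151,-4.08],[.16181,.62887,.23039],[[-.9685,.2491,-.0003],[.2491,.9685,-.0017],[-.0001,-.0018,-1]]),
([-44.7,20.3,1.7,98.5,-.7,61.2,54.6],[.4431,.356,.2718],[[-.992,-.127,0],[-.127,.992,0],[0,0,-1]]),
([-7.4,16.1,16.6,109.2,-5.2,55.5,108.1],[.4982,-.1022,.246],[[-.993,-.115,-.002],[-.115,.993,-.004],[.002,-.004,-1]]),
([-25.8,14.7,13,111.9,-4,53.8,86.2],[.48405,.08118,.2387],[[-.992,-.123,0],[-.123,.992,-.001],[0,-.001,-1]]),
([-26.8,11.3,13.4,108.7,-3.1,59.8,85.1],[.4857,.0852,.2876],[[-.992,-.125,.008],[-.125,.992,.003],[-.008,.002,-1]]),
([-21.8,2.8,16,123.5,-2.3,30.2,93],[.5257,.0151,.2817],[[-.909,-.125,.398],[-.115,.992,.049],[-.4,-.002,-.916]]),
([-11.4,8,12.4,126,-27.2,15.5,122.3],[.5734,-.015,.2569],[[-.836,-.138,.532],[-.107,.99,.089],[-.539,.017,-.842]]),
([-1.7,14.4,6.5,121.7,-37.7,14.7,136.1],[.6125,-.0455,.2347],[[-.833,-.139,.536],[-.108,.99,.088],[-.543,.015,-.839]]),
([1.9,14.7,3,124.1,-58.4,11.1,156.9],[.6123,-.0426,.2297],[[-.802,-.139,.581],[-.095,.99,.105],[-.589,.029,-.807]]),
([-23,15.6,27.2,126,-67.2,11.4,157.1],[.6102,-.0318,.2239],[[-.816,-.052,.576],[-.03,.998,.049],[-.578,.023,-.816]]),
([-40.4,16.6,49.3,118.1,-37.3,30.7,126.6],[.5993,-.0321,.2582],[[-.905,-.052,.423],[-.029,.998,.06],[-.425,.042,-.904]]),
([-63.7,22.5,68.4,119.5,-28.9,29.6,89.8],[.5895,-.0119,.2608],[[-.84,.354,.412],[.338,.934,-.113],[-.425,.045,-.904]])]
def chain(q,sg,c,L):
    # frames; returns R, p
    p=np.zeros(3);R=np.eye(3)
    ax="zyzyzyz"
    off=[c[0],c[1],c[2],c[3],c[4],c[5],c[6]]
    for i in range(7):
        if i==1: p=p+R@[L[9],L[10],L[0]]
        if i==3: p=p+R@[L[2],L[11],L[1]]
        if i==5: p=p+R@[L[4],L[12],L[3]]
        if i==6: p=p+R@[L[5],0,0]
        R=R@Ro.from_euler(ax[i],sg[i]*q[i]+off[i],degrees=True).as_matrix()
    p=p+R@[L[6],L[7],L[8]]
    return R,p
def load():
    z=np.load("fk.npz");return z["sg"],z["c"],z["L"]
if __name__=="__main__":
    best=None
    for sg in itertools.product([1,-1],[1],[1,-1],[1,-1],[1,-1],[1,-1],[1,-1]):
        def res(c):
            return np.concatenate([(Ro.from_matrix(chain(d[0],sg,c,np.zeros(13))[0]).inv()*Ro.from_matrix(d[2])).as_rotvec() for d in D])
        for c0 in ([0]*7,[0,0,0,0,0,0,180],[-4,0,0,0,0,0,90],[-4,0,0,0,0,0,-90]):
            o=least_squares(res,c0,max_nfev=30)
            if best is None or o.cost<best[0]: best=(o.cost,sg,o.x)
    print(best)
    sg,c=best[1],best[2]
    f=lambda L:np.concatenate([chain(d[0],sg,c,L)[1]-d[1] for d in D]+[1e-3*(L-[.3,.3,.05,.34,0,.07,0,0,.27,0,0,0,0])])
    o=least_squares(f,np.array([.3,.3,.05,.34,0,.07,0,0,.27,0,0,0,0]));print(o.x.round(3),(o.fun[:36].reshape(-1,3)*1000).round(1).tolist())
    np.savez("fk.npz",sg=sg,c=c,L=o.x)
E
python3 fk.py
```

```text
(np.float64(5.824930089783884e-06), (-1, 1, -1, 1, -1, -1, -1), array([ 1.00212832e-01,  2.49355384e-02, -8.35511700e-02,  1.85736888e-02,
        1.80021764e+02,  2.27706248e-02, -8.99754944e+01]))
[ 0.347  0.507 -0.002  0.447  0.001 -0.    -0.001 -0.     0.337 -0.001
 -0.024 -0.02   0.001] [[0.3, -0.0, 0.1], [-0.4, 0.3, -0.3], [-0.2, -0.3, 0.2], [0.3, -0.3, -0.1], [-0.0, 0.3, 0.1], [0.0, -0.1, 0.0], [-0.1, -0.1, 0.2], [-0.2, 0.4, 0.1], [0.3, -0.1, 0.2], [-0.2, -0.3, -0.3], [0.3, 0.2, -0.1], [-0.3, -0.1, -0.2]]
```

```bash
cat > plan.py <<'E'
from fk import *
sg,c,L=load()
lo=np.array([-154.64,-21.42,-72.66,13.99,-74.86,10.95,-158.01]);hi=np.array([154.64,123.67,72.17,137.28,254.86,109.41,158.01])
from workcell import status
q0=status.state()['joint_pos']
tip=np.array([.660,-.035,.118])
res=[]
rng=np.random.default_rng(0)
for tilt in (36,40,44):
  for az in range(-90,91,15):
    a,t=np.radians(az),np.radians(tilt)
    zt=np.array([np.sin(t)*np.cos(a),np.sin(t)*np.sin(a),-np.cos(t)])
    def f(q):
        R,p=chain(q,sg,c,L)
        m=np.minimum(q-lo,hi-q)
        return np.r_[(p+.098*R[:,2]-tip)*2000,(R[:,2]-zt)*500,(q-q0)*.01,np.clip(12-m,0,None)*.5]
    for k in range(3):
        s=np.clip(q0+rng.normal(0,15 if k else 0,7),lo+1,hi-1)
        o=least_squares(f,s,bounds=(lo,hi))
        if np.abs(o.fun[:6]).max()<3: res.append((abs(o.x-q0).max(),tilt,az,o.x.round(0),np.minimum(o.x-lo,hi-o.x).min().round(1)))
for r in sorted(res,key=lambda r:r[0])[:14]:print(r)
E
python3 plan.py
```

```text
(np.float64(23.642820065286514), 36, -60, array([-65.,  45.,  60., 108.,  -5.,  36.,  90.]), np.float64(12.0))
(np.float64(23.64282007400074), 36, -60, array([-65.,  45.,  60., 108.,  -5.,  36.,  90.]), np.float64(12.0))
(np.float64(23.64282008562388), 36, -60, array([-65.,  45.,  60., 108.,  -5.,  36.,  90.]), np.float64(12.0))
(np.float64(24.666066680358263), 36, -45, array([-66.,  39.,  60., 117.,  -4.,  22.,  89.]), np.float64(11.4))
(np.float64(24.66606698908255), 36, -45, array([-66.,  39.,  60., 117.,  -4.,  22.,  89.]), np.float64(11.4))
(np.float64(24.666067654969698), 36, -45, array([-66.,  39.,  60., 117.,  -4.,  22.,  89.]), np.float64(11.4))
(np.float64(25.49896296840008), 36, -30, array([-67.,  38.,  66., 124., -45.,  14.,  64.]), np.float64(2.7))
(np.float64(25.499607762534865), 36, -30, array([-67.,  38.,  66., 124., -45.,  14.,  64.]), np.float64(2.7))
(np.float64(28.414338695664906), 40, -60, array([-67.,  47.,  60., 109.,  -0.,  34.,  90.]), np.float64(12.0))
(np.float64(28.41433871241574), 40, -60, array([-67.,  47.,  60., 109.,  -0.,  34.,  90.]), np.float64(12.0))
(np.float64(28.41433872834476), 40, -60, array([-67.,  47.,  60., 109.,  -0.,  34.,  90.]), np.float64(12.0))
(np.float64(28.60545188312187), 36, -75, array([-61.,  51.,  60.,  98.,  -9.,  50.,  90.]), np.float64(12.0))
(np.float64(28.60545188833289), 36, -75, array([-61.,  51.,  60.,  98.,  -9.,  50.,  90.]), np.float64(12.0))
(np.float64(28.605451889304764), 36, -75, array([-61.,  51.,  60.,  98.,  -9.,  50.,  90.]), np.float64(12.0))
```

```bash
cat > plan2.py <<'E'
from fk import *
sg,c,L=load()
lo=np.array([-154.64,-21.42,-72.66,13.99,-74.86,10.95,-158.01]);hi=np.array([154.64,123.67,72.17,137.28,254.86,109.41,158.01])
from workcell import status
import sys
S=status.state();q0=S['joint_pos'];R0=S['eef_rot'];p0=S['tcp_pos']
az,tilt,tz=map(float,sys.argv[1:4]);n=int(sys.argv[4])
tip=np.array([.660,-.035,tz])
a,t=np.radians(az),np.radians(tilt)
zt=np.array([np.sin(t)*np.cos(a),np.sin(t)*np.sin(a),-np.cos(t)])
def f(q):
    R,p=chain(q,sg,c,L);m=np.minimum(q-lo,hi-q)
    return np.r_[(p+.098*R[:,2]-tip)*2000,(R[:,2]-zt)*500,(q-q0)*.01,np.clip(12-m,0,None)*.5]
o=least_squares(f,np.clip(q0,lo+1,hi-1),bounds=(lo,hi));q=o.x
R,p=chain(q,sg,c,L)
rv=Ro.from_matrix(R@R0.T).as_rotvec(degrees=True)
print("goal q",q.round(1),"p",p.round(4)," d units",((p-p0)/.04/n).round(3),"rot units/row",(rv/6/n).round(3),"angle",np.linalg.norm(rv).round(1))
for k in np.linspace(0,1,6):
    Rk=Ro.from_rotvec(rv*k,degrees=True).as_matrix()@R0;pk=p0+(p-p0)*k
    print("tip",(pk+.098*Rk[:,2]).round(3))
E
python3 plan2.py -60 40 0.15 8
```

```text
goal q [-67.5  43.2  60.2 108.4   4.3  37.5  89.8] p [0.6285 0.0196 0.2251]  d units [ 0.122  0.098 -0.112] rot units/row [-0.875  0.385  0.665] angle 55.9
tip [ 0.63  -0.023  0.172]
tip [ 0.634 -0.025  0.165]
tip [ 0.638 -0.028  0.159]
tip [ 0.644 -0.031  0.155]
tip [ 0.652 -0.033  0.152]
tip [ 0.66  -0.035  0.15 ]
```

>>> carry_out(rows=[0.12, 0.1, -0.1, -0.87, 0.38, 0.66, -1, 0.12, 0.1, -0.1, -0.87, 0.38, 0.66, -1, 0.12, 0.1, -0.1, -0.87, 0.38, 0.66, -1, 0.12, 0.1, -0.1, -0.87, 0.38, 0.66, -1])

```text
time_s: 12.8
tcp_pos: [0.609, -0.0005, 0.245]
eef_rot: [[-0.942, 0.062, 0.33], [-0.057, 0.939, -0.34], [-0.331, -0.339, -0.881]]
wrist_force: [-0.2, -0.2, -0.8]
width: 0.0231
```

```bash
python3 st.py; python3 plan2.py -60 40 0.15 4
```

```text
12.8 [ 6.09e-01 -5.00e-04  2.45e-01] [-66.8  35.3  68.1 112.9 -17.3  35.1  94.3] [[-0.942, 0.062, 0.33], [-0.057, 0.939, -0.34], [-0.331, -0.339, -0.881]] 0.0230911366996253
tip [ 0.6413 -0.0338  0.1587] tilt 28.3
goal q [-67.5  43.1  60.2 108.4   4.3  37.5  94.3] p [0.6285 0.0196 0.2251]  d units [ 0.122  0.125 -0.124] rot units/row [-0.935  0.47   0.818] angle 31.9
tip [ 0.641 -0.034  0.159]
tip [ 0.644 -0.034  0.156]
tip [ 0.648 -0.035  0.154]
tip [ 0.651 -0.035  0.152]
tip [ 0.655 -0.035  0.151]
tip [ 0.66  -0.035  0.15 ]
```

>>> carry_out(rows=[0.12, 0.12, -0.12, -0.8, 0.4, 0.68, -1, 0.12, 0.12, -0.12, -0.8, 0.4, 0.68, -1, 0.12, 0.12, -0.12, -0.8, 0.4, 0.68, -1, 0.12, 0.12, -0.12, -0.8, 0.4, 0.68, -1, 0, 0, 0, 0, 0, 0, -1])

```text
time_s: 13.22
tcp_pos: [0.6281, 0.0224, 0.2225]
eef_rot: [[-0.91, -0.27, 0.314], [-0.404, 0.747, -0.529], [-0.092, -0.608, -0.789]]
wrist_force: [-1.1, 0.9, -1.5]
width: 0.0236
```

```bash
python3 st.py; python3 plan2.py -60 41 0.116 4
```

```text
13.2167 [0.6281 0.0224 0.2225] [-69.3  46.3  65.5 108.3  -7.4  37.5 100.8] [[-0.91, -0.27, 0.314], [-0.404, 0.747, -0.529], [-0.092, -0.608, -0.789]] 0.023611180409201755
tip [ 0.6589 -0.0294  0.1452] tilt 38.0
goal q [-67.7  48.   60.2 109.7   0.4  33.8 100.8] p [0.6279 0.0207 0.19  ]  d units [-0.002 -0.011 -0.203] rot units/row [-0.254  0.183  0.318] angle 10.7
tip [ 0.659 -0.029  0.145]
tip [ 0.659 -0.031  0.139]
tip [ 0.659 -0.032  0.133]
tip [ 0.659 -0.033  0.128]
tip [ 0.66  -0.034  0.122]
tip [ 0.66  -0.035  0.116]
```

```bash
cat > look.py <<'E'
import sys
from h import *
import cv2
from workcell import vision
s,p=wrist();k=sys.argv[1]
R=s['eef_rot'];tip=s['tcp_pos']+.098*R[:,2];print(s['tcp_pos'].round(4),"tip",tip.round(4))
out=[]
for n,q in (("w",p),("s",vision.get_image("scene")),("t",vision.get_image("top"))):
    im=q["color"][:,:,::-1].copy();u=proj(q,tip);print(n,u.round(1),"jar rim centre",proj(q,[.66,-.035,.09]).round(1))
    f=1 if n=="w" else 5
    if f>1:
        x,y=np.int32(u);x0,y0=max(x-75,0),max(y-55,0)
        im=cv2.resize(im[y0:y0+110,x0:x0+150],None,fx=f,fy=f,interpolation=cv2.INTER_CUBIC);u=(u-[x0,y0])*f
    v=tuple(np.int32(u));cv2.drawMarker(im,v,(0,0,255),cv2.MARKER_TILTED_CROSS,10,1)
    cv2.imwrite(f"pics/{n}{k}.png",im)
E
python3 look.py 20
```

```text
[0.6281 0.0224 0.2225] tip [ 0.6589 -0.0294  0.1452]
w [318.4 195.3] jar rim centre [349. 175.]
s [331.4 154.7] jar rim centre [332.8 172.4]
t [318.1 174.5] jar rim centre [320.  178.6]
```

View pics/w20.png

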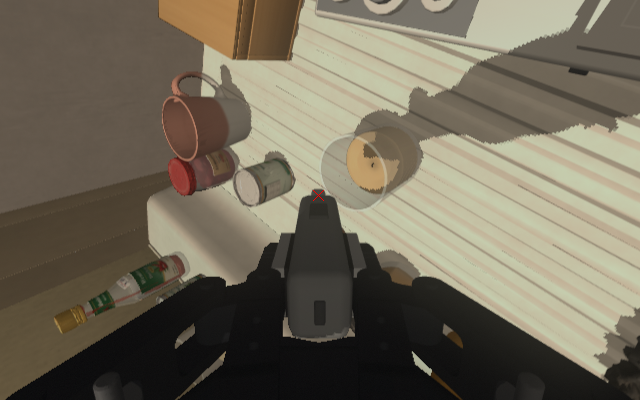

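View pics/s20.png

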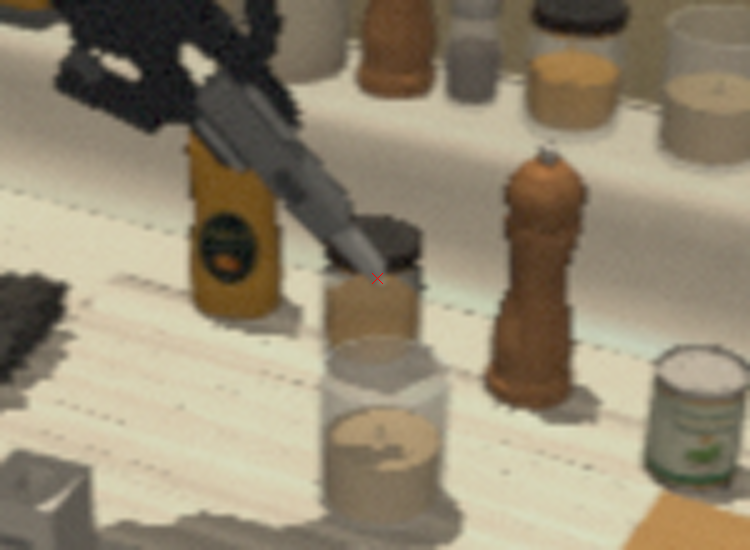

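View pics/t20.png

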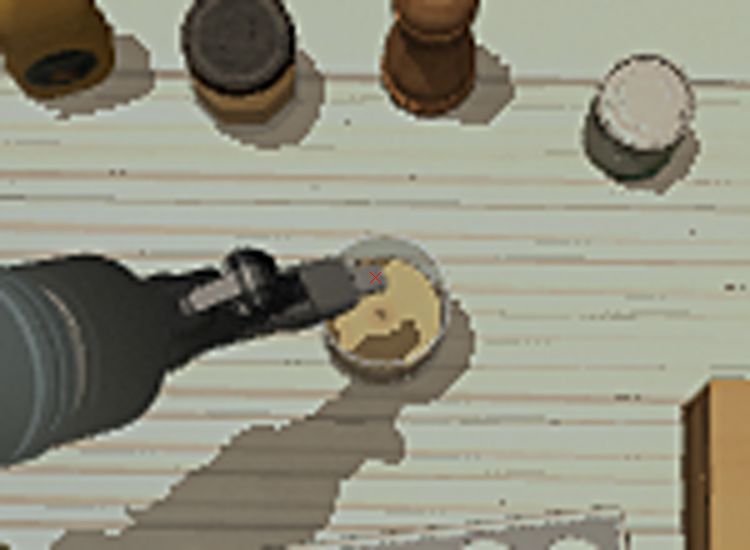

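>>> carry_out(rows=[0, -0.01, -0.2, -0.1, -0.06, 0, -1, 0, -0.01, -0.2, -0.1, -0.06, 0, -1, 0, -0.01, -0.2, -0.1, -0.06, 0, -1, 0, -0.01, -0.2, -0.1, -0.06, 0, -1, 0, 0, 0, 0, 0, 0, -1])

```text
time_s: 13.78
tcp_pos: [0.6263, 0.0185, 0.1924]
eef_rot: [[-0.911, -0.242, 0.333], [-0.398, 0.724, -0.564], [-0.104, -0.646, -0.756]]
wrist_force: [-0.9, 1.4, -0.1]
width: 0.0233
```

>>> carry_out(rows=[0, 0, 0, 0, 0, 0, -1, 0, 0, 0, 0, 0, 0, -1, 0, 0, 0, 0, 0, 0, -1, 0, 0, 0, 0, 0, 0, -1, 0, 0, 0, 0, 0, 0, -1])

```text
time_s: 14.2
tcp_pos: [0.628, 0.0181, 0.1955]
eef_rot: [[-0.911, -0.239, 0.335], [-0.397, 0.725, -0.562], [-0.109, -0.646, -0.756]]
wrist_force: [-0.2, 0.5, -1.7]
width: 0.0234
```

```bash
python3 st.py; python3 look.py 21
```

```text
14.2 [0.628  0.0181 0.1955] [-69.9  50.7  65.2 110.1  -8.4  33.4  97.9] [[-0.911, -0.239, 0.335], [-0.397, 0.725, -0.562], [-0.109, -0.646, -0.756]] 0.02341316537947783
tip [ 0.6608 -0.0371  0.1214] tilt 40.9
[0.628  0.0181 0.1955] tip [ 0.6608 -0.0371  0.1214]
w [318.4 195.3] jar rim centre [343.5 184.5]
s [334.  162.7] jar rim centre [332.8 172.4]
t [320.9 175.8] jar rim centre [320.  178.6]
```

View pics/s21.png

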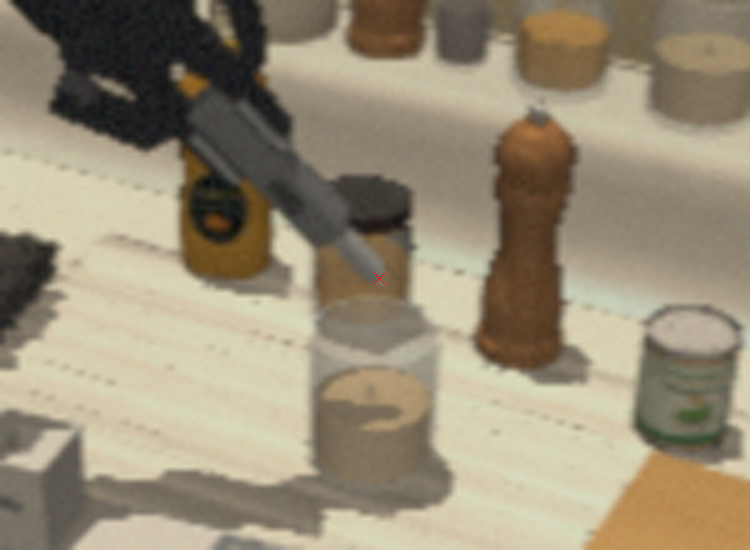

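View pics/t21.png

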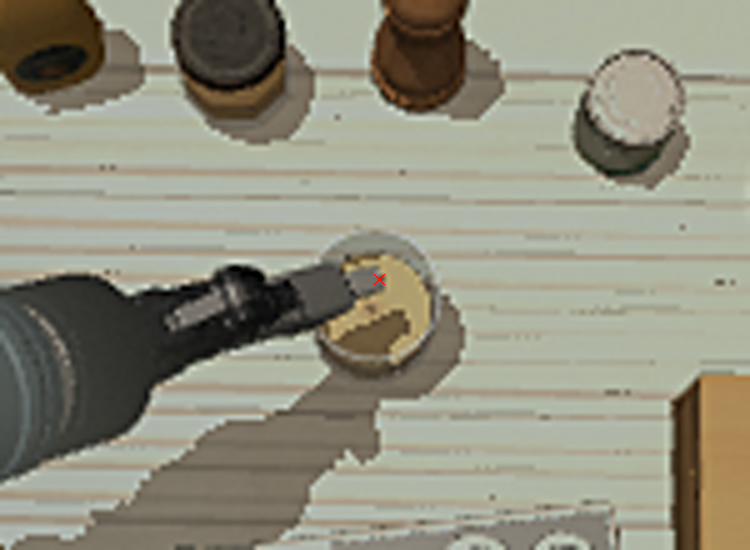

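>>> carry_out(rows=[0, 0.02, -0.1, 0, 0, 0, -1, 0, 0.02, -0.1, 0, 0, 0, -1, 0, 0, 0, 0, 0, 0, -1, 0, 0, 0, 0, 0, 0, -1, 0, 0, 0, 0, 0, 0, -1])

```text
time_s: 14.77
tcp_pos: [0.6277, 0.0196, 0.187]
eef_rot: [[-0.911, -0.24, 0.335], [-0.397, 0.725, -0.563], [-0.108, -0.646, -0.756]]
wrist_force: [-0.9, -0.3, -0.7]
width: 0.023
```

>>> carry_out(rows=[0, 0, 0, 0, 0, 0, -1, 0, 0, 0, 0, 0, 0, -1, 0, 0, 0, 0, 0, 0, -1, 0, 0, 0, 0, 0, 0, -1, 0, 0, 0, 0, 0, 0, -1])

```text
time_s: 15.18
tcp_pos: [0.6278, 0.0197, 0.1872]
eef_rot: [[-0.911, -0.24, 0.335], [-0.397, 0.725, -0.563], [-0.108, -0.646, -0.756]]
wrist_force: [0.6, 0.9, -1.1]
width: 0.0231
```

```bash
python3 st.py; python3 look.py 22;python3 st.py
```

```text
15.1833 [0.6278 0.0197 0.1872] [-69.7  51.4  64.5 110.2  -8.8  32.8  97.6] [[-0.911, -0.24, 0.335], [-0.397, 0.725, -0.563], [-0.108, -0.646, -0.756]] 0.02307166293845814
tip [ 0.6606 -0.0354  0.1131] tilt 40.9
[0.6278 0.0197 0.1872] tip [ 0.6606 -0.0354  0.1131]
w [318.4 195.3] jar rim centre [336.3 186.5]
s [333.3 165.2] jar rim centre [332.8 172.4]
t [320.3 176.6] jar rim centre [320.  178.6]
15.3333 [0.6277 0.0197 0.1871] [-69.7  51.4  64.5 110.2  -8.8  32.8  97.6] [[-0.911, -0.24, 0.335], [-0.397, 0.725, -0.563], [-0.108, -0.646, -0.756]] 0.023354675912488226
tip [ 0.6606 -0.0354  0.1131] tilt 40.9
```

View pics/s22.png

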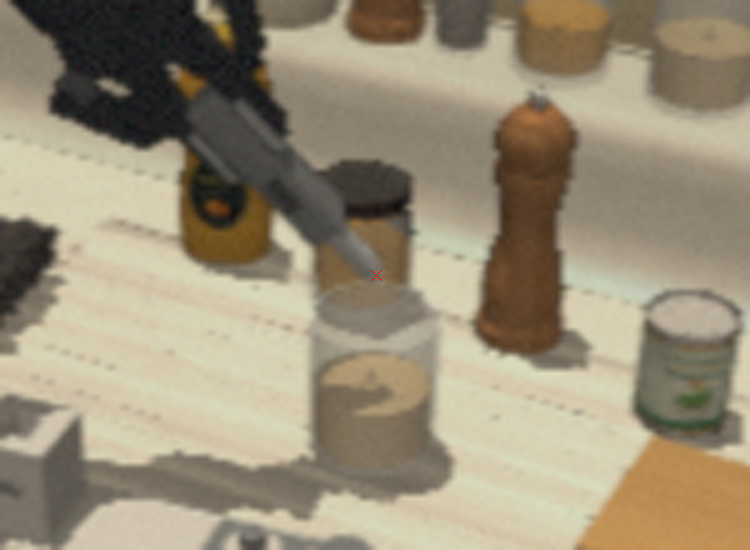

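The tip, at (376,275) in the crop, is above the middle of the jar's mouth. The jar has not moved and the arm is still, so I am handing in.

```bash
python3 -c "
from workcell import bot
print(bot.sign_off())"
```

```text
the job is handed in; nothing more can be done
None
```

I pressed the keys large, medium, small, drew the lighter out, and handed the job in with it held slanting over the candle jar, at about 15.3 s of the 54 s allowed. Sign-off gave no verdict.

- **Keys:** each was pressed until it bottomed out, with the fingertips at about 41 mm, and released before the next. Peak forces were 14, 17.5 and 26 N. The small key was pressed about 5 mm off its centre.
- **Lighter:** it came up cleanly and the wrist picture showed the well empty.
- **Final hold:** tilt is 40.9°, the grip opening is steady at 23 mm, and the arm was not moving. From the arm's pose, the tip is at (0.661, -0.035, 0.113) m, about 1 mm from the jar's estimated axis and 23 mm above the rim. The jar's position was measured to only a few millimetres, and the scene picture agreed with the computed tip position.
- **Surroundings:** the jar and the things in view were unmoved in the last scene picture. I did not re-measure the salt shaker, matchbox or cocoa tin, but no unexpected contact forces showed.

My first tilt direction ran two wrist joints close to their limits, so I backed off and leaned the handle to the robot's left. The two joints, the sixth and the seventh, came to 11.1° (limit 10.95°) and 157.1° (limit 158.01°) without passing them.

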